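Blank off the open push-in port

TASK

One of the three push-in fittings on the manifold bar is still open. Take the thick blanking plug, the one with the wide cap, from the stand and push it into the open fitting, past its grip, until the plug is fully home with its flange on the collar; let go of it. Leave the slim plug hanging in the stand.

Things in the scene. Friction and masses are not known exactly. Their poses are not given: they have to be found in the camera images.
- plug: Thick plug, 90 g, hanging upright and free in a stand. Origin: centre of its flange's underside (on the stand's top, 60 mm up); z up. Above it: grey flange 38 mm wide, 4 mm thick, then a round ribbed cap 32 mm wide up to 40 mm (grip it across, just above the flange). Below: steel stub 16 mm wide, 50 mm long, with a waist; its nose tapers to 8 mm. It lifts straight out of its 19 mm hole.
- slim_plug: Slim plug, to be left alone: beside the thick plug in the low aluminium stand on the left of the table, same make and height but cap 20 mm, flange 30 mm, stub 12 mm wide. Origin: centre of its flange's underside, z up. The stand's two holes are 90 mm apart in a row that runs left-right (turned up to 12 degrees); which plug hangs in which varies.
- port_mouth (a point): Centre of the open fitting's mouth, level with its rim, 70 mm above the table; bore straight down. Funnel 34 mm wide at the rim to a 19 mm bore 15 mm down; sprung balls 25 mm down stop the nose with the flange still about 19 mm above the rim. A push of roughly 5 to 10 N forces it past; they then snap into the plug's waist. Home: flange on the rim, plug origin at this point.
- manifold: Fixed aluminium bar 280 x 60 x 15 mm on the right of the table, its length (y axis) left-right, turned up to 12 degrees; origin: centre of its underside. On it three brass push-in fittings, 85 mm apart, with black flared collars 40 mm wide. Their order varies: one is open, one closed by a grey cap like the thick plug's, one carries a steel elbow; both stand about 40 mm above their rims.
Mind the look-alikes: they are no part of the job. Leave any purple or turquoise look-alike of the plug alone.

How it is judged (in metres and radians):
At the end, for the whole second after the job is handed in: The thick plug is fully home in the open fitting: its flange's underside within 4 mm of the rim's height and within 5 mm of its centre, upright within 7 degrees, at rest and released; the slim plug still hangs in the stand (z of plug in the frame of port_mouth between -0.004 and 0.004 m and horizontal distance between plug and port_mouth below 0.005 m and angle between plug's own z axis and vertical below 0.12 rad and linear speed of plug below 0.02 m/s); the robot touches nothing.
It fails at once if the slim plug is taken out of its hole or moved by more than 25 mm (distance of slim_plug from where it was at the start of the episode above 0.025 m).
It also fails if it takes over 40 s, if anything falls off the work surface, if the arm or the gripper's body presses on something with over 40 N, if the wrist force passes 120 N, or if a joint passes its speed limit or range.

ROBOT

A 6-joint arm with a two-finger parallel gripper is mounted at the origin on a cart in front of the work surface, level with it; the furniture and walls round the work are solid. World frame = base frame: x ahead of the robot, y to its left, z up, the work surface at z = 0. Lengths are in mm, angles in rad, forces in N, time in s.
With the tool pointing down it reaches from about 325 to 775 mm from the base axis. Payload 5.5 kg.
Tool frame: the origin (TCP) lies between the finger pads; the fingertips stand 25 mm ahead of it and the grasp point (between the pads) lies 6 mm ahead of it; z points along the fingers, y is the line along which they close (so a half turn about z gives the same grasp; the last joint's range is limited). The gripper opens to 85 mm and grips with 20 to 120 N. Pads are 22 mm wide; open, the fingers measure 114 mm over their backs; the gripper's body (76 mm by 85 mm) begins 54 mm behind the grasp point. The pads swing forward as they close: fully open they stand 13 mm farther back than shut.
Start: joints at [-1.219, 0.091, 1.231, -0, 1.82, -0.057], TCP at [238.506, -550.573, 218.375] pointing down, gripper open.
Joint ranges: [-2.87, 2.87], [-0.86, 2.18], [0.17, 2.46], [-1.51, 4.65], [0.06, 2.69], [-2.65, 2.65]. Speed limits (rad/s): [2.57, 2.57, 3.01, 3.14, 3.14, 3.14].

INTERFACE

Orientations are given as a unit quaternion [x, y, z, w].
In Python, from station import arm gives the robot as it stands.
- The arm moves only by the tool move_arm, never from a script. Its argument "series" is a list of rows, each a list of 7 numbers: the shift along the tool's x, y, z in m, then the turn, a rotation vector about the tool's x, y, z in rad, then the closure, from -1 (fully open) to 1 (shut). A call has 1 to 20 rows; each row shifts and turns the commanded pose from where the row before left it, along the tool's axes as they then stand; what a row does not reach is not made up. A row lasts 1/10 s, in which the tool goes at most 50 mm and 8.59 degrees, less where a joint would pass 70% of its speed; a pose out of reach is approached as far as the arm can. A call is refused whole if a number of a shift passes 0.05 or a number of a turn 0.15, either way. A call with a gripper value outside its range is refused whole. The fingers move at their own pace and stop on an object; "newtons" is the grip in N (left out, the last holds). Time passes only in rows, so rows that do not move let the fingers close. It gives the time, the measured TCP pose, the force, the opening and the grip force at its end, in the units of the state.
- arm.get_obs(): the state, without advancing time (a new reading comes with each control period).
- arm.read_camera(name): name is "side" or "top" or "wrist"; returns the picture (480x640x3 uint8, blue, green, red); there is no depth.
- arm.calibration(name): a dict with "intrinsics" (3x3 intrinsics, pixels), "extrinsics" (4x4, takes a point from world to camera coordinates); the wrist camera has in their place "T_tool_cam" (4x4, takes a point from camera to tool coordinates, whose origin is the TCP and whose axes are the flange's). Camera axes: x right, y down, z forward; pixel columns grow to the right and rows downward; lengths in mm; the calibration is good to about 2 mm. A picture is of the moment at which its call begins: read the wrist's pose just before it. calibration takes no time and is no camera call.
- arm.job_done(): hands the job in; it is judged then, once.
The state is a dict: "time": time; "qpos": joint angles; "qvel": joint speeds; "joint_torque": joint torques, N m; "position": TCP position; "orientation": TCP orientation; "wrist_force": force on the tool from outside, world axes, zero at the start; "torque": the same for the moment, N m; "gripper_width": finger opening in mm; "gripper_force": force on a finger pad.
Only numpy, scipy, OpenCV 4.12 (cv2) and the standard library are available. Lean on these libraries where they do the work, as an engineer would, in place of code of your own. Each camera call takes 0.05 s, during which the arm holds its last target. There are 200 camera calls.

## Working session

There is one attempt and no reset: what is moved stays moved. The work goes in short steps, Python scripts to look and compute and a tool call to move; the robot and the scene stay as the last step left them, time stands still between calls to the robot, and variables do not carry over. Pictures are saved under pics/ and viewed, at most 10 in all, crops included, and the job is handed in when it is done.

Besides the shell and the picture viewer there is one more tool, called as name(argument=value, ...), one argument or row to a line, values as JSON. move_arm: Moves the arm, as the interface text tells. Its arguments: {"type":"object","properties":{"series":{"type":"array","items":{"type":"array","items":{"type":"number"}}},"newtons":{"type":"number"}},"required":["series"]}

```bash
mkdir -p pics
cat > h.py <<'E'
import numpy as np, cv2
from scipy.spatial.transform import Rotation as R
from station import arm
def ray(name,px,z,obs=None):
    c=arm.calibration(name);K=np.array(c["intrinsics"])
    if name=="wrist":
        T=np.eye(4);T[:3,:3]=R.from_quat(obs["orientation"]).as_matrix();T[:3,3]=obs["position"]
        M=T@np.array(c["T_tool_cam"])
    else: M=np.linalg.inv(np.array(c["extrinsics"]))
    d=M[:3,:3]@np.linalg.solve(K,[px[0],px[1],1]);o=M[:3,3]
    return o+d*(z-o[2])/d[2]
E
python3 - <<'E'
from h import *
for n in("top","side"): cv2.imwrite(f"pics/{n}0.png",arm.read_camera(n))
o=arm.get_obs();print(o["time"],o["position"],o["orientation"],o["gripper_width"])
print(R.from_quat(o["orientation"]).as_matrix().round(3))
c=arm.calibration("top");print(np.linalg.inv(c["extrinsics"]).round(2))
print(arm.calibration("wrist"))
E
```

```text
0.1 [ 238.40913961 -550.29476626  217.32985953] [ 9.79182618e-01  2.02979250e-01 -1.27190218e-04 -8.98889150e-04] 85.29780725337714
[[ 0.918  0.398 -0.001]
 [ 0.398 -0.918  0.002]
 [ 0.    -0.002 -1.   ]]
[[ 0.0000e+00 -9.7000e-01  2.3000e-01  2.7178e+02]
 [-1.0000e+00 -0.0000e+00  1.0000e-02  3.2460e+01]
 [-1.0000e-02 -2.3000e-01 -9.7000e-01  9.1443e+02]
 [ 0.0000e+00  0.0000e+00  0.0000e+00  1.0000e+00]]
{'intrinsics': array([[395.09642982,   0.        , 324.5994566 ],
       [  0.        , 395.09642982, 240.02090403],
       [  0.        ,   0.        ,   1.        ]]), 'T_tool_cam': array([[ 6.47346159e-04, -9.47814796e-01, -3.18820786e-01,
         8.21138430e+01],
       [ 9.99999732e-01,  5.04346078e-04,  5.31079896e-04,
        -3.19983837e-01],
       [-3.42569370e-04, -3.18821044e-01,  9.47814868e-01,
        -1.56794474e+02],
       [ 0.00000000e+00,  0.00000000e+00,  0.00000000e+00,
         1.00000000e+00]])}
```

View pics/top0.png

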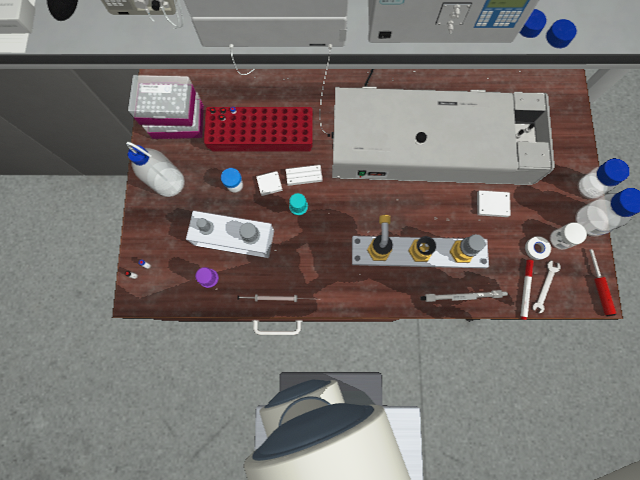

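View pics/side0.png

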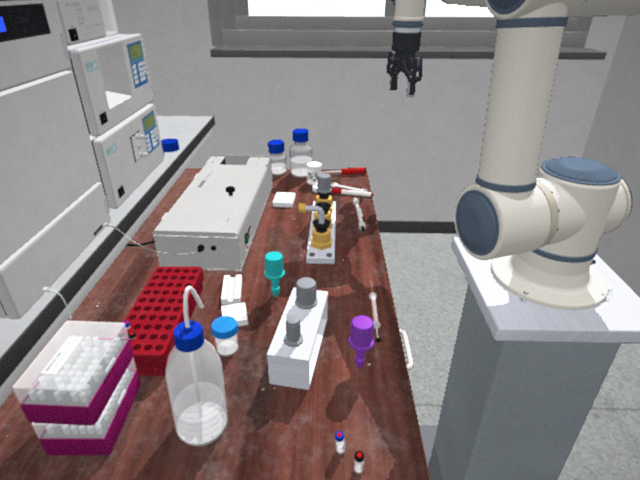

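The top view shows the stand with a slim grey cap at (203,225) and a wide grey cap at (249,232). The purple (206,277) and turquoise (298,204) plugs are look-alikes. The manifold fittings are an elbow at (381,245), an open one at (424,247) and a capped one at (472,246). I take the wide grey cap and the middle fitting, and will confirm both in one crop.

Run:
```python
from h import *
im=cv2.imread("pics/top0.png")
cv2.imwrite("pics/crop0.png",np.vstack([cv2.resize(im[195:275,180:340],(800,400)[:2],interpolation=3)[:, :800][:300],cv2.resize(im[210:270,340:500],(800,300),interpolation=3)]))
for n,p,z in(("thick",(250,231),100),("slim",(202,223),100),("open",(425,247),70),("elbowrim",(381,249),70),("cap",(474,244),110),("man L",(353,252),15),("man R",(489,252),15)): print(n,ray("top",p,z).round(1))
```

```text
thick [476.6 168.3 100. ]
slim [492.3 260.6 100. ]
open [ 452.5 -169.2   70. ]
elbowrim [448.4 -83.5  70. ]
cap [ 449.8 -250.9  110. ]
man L [453.4 -32.9  15. ]
man R [ 453.9 -314.    15. ]
```

View pics/crop0.png

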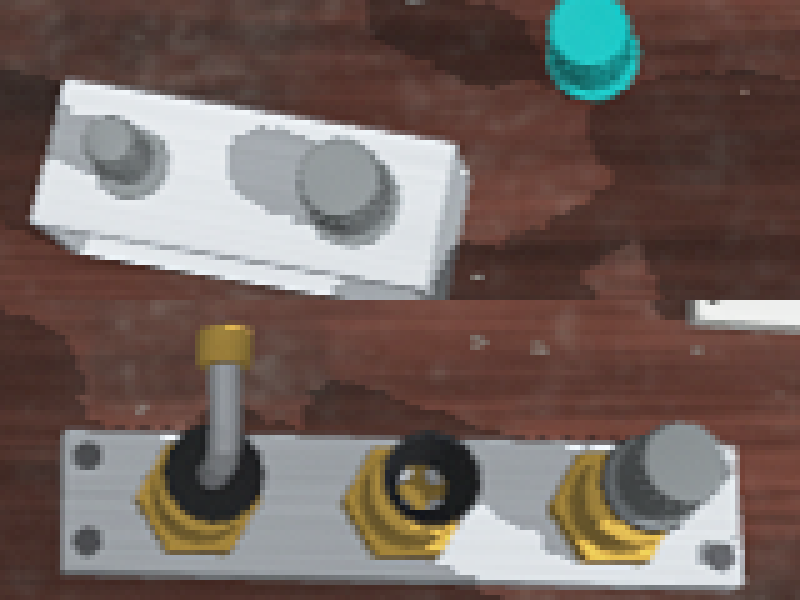

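The crop confirms both: the wide grey cap on the right of the stand is the thick plug, and the middle collar is open. The others carry an elbow and a cap. I'll go over the port first, so the wrist camera can measure it, and then go to the plug.

move_arm(
  series=[
    [0.035, -0.0265, 0, 0, 0, 0, -1],
    [0.035, -0.0265, 0, 0, 0, 0, -1],
    [0.035, -0.0265, 0, 0, 0, 0, -1],
    [0.035, -0.0265, 0, 0, 0, 0, -1],
    [0.035, -0.0265, 0, 0, 0, 0, -1],
    [0.035, -0.0265, 0, 0, 0, 0, -1],
    [0.035, -0.0265, 0, 0, 0, 0, -1],
    [0.035, -0.0265, 0, 0, 0, 0, -1],
    [0.035, -0.0265, 0, 0, 0, 0, -1],
    [0.035, -0.0265, 0, 0, 0, 0, -1],
    [0, 0, 0, 0, 0, -0.145, -1],
    [0, 0, 0, 0, 0, -0.145, -1],
    [0, 0, 0, 0, 0, -0.145, -1],
    [0, 0, 0, 0, 0, -0.145, -1],
    [0, 0, 0, 0, 0, -0.145, -1],
    [0, 0, 0, 0, 0, -0.145, -1],
    [0, 0, 0, 0, 0, -0.145, -1],
    [0, 0, 0, 0, 0, -0.145, -1],
    [0, 0, 0, 0, 0, 0, -1],
    [0, 0, 0, 0, 0, 0, -1],
  ],
)

```text
time: 2.1
position: [454.2, -168.2, 218.0]
orientation: [0.709, 0.705, -0.0, -0.0]
wrist_force: [-0.4, 0.7, 0.7]
gripper_width: 85.5
gripper_force: 0.0
```

```bash
cat > look.py <<'E'
from h import *
import sys,pickle
def look(n):
    o=arm.get_obs(); im=arm.read_camera("wrist"); cv2.imwrite(f"pics/{n}.png",im); pickle.dump(o,open(f"pics/{n}.pkl","wb"))
    x=R.from_quat(o["orientation"]).as_matrix()
    print(o["time"],o["position"].round(1),"yaw",np.degrees(np.arctan2(x[1,0],x[0,0])).round(2),"zaxis",x[:,2].round(4),o["gripper_width"],o["wrist_force"].round(1),o["qpos"].round(2))
look(sys.argv[1])
E
python3 look.py w1
```

```text
2.1 [ 454.2 -168.2  218. ] yaw 89.66 zaxis [-6.e-04  3.e-04 -1.e+00] 85.46643943540923 [-0.4  0.7  0.7] [-0.42 -0.22  1.53  0.    1.83 -0.42]
```

View pics/w1.png

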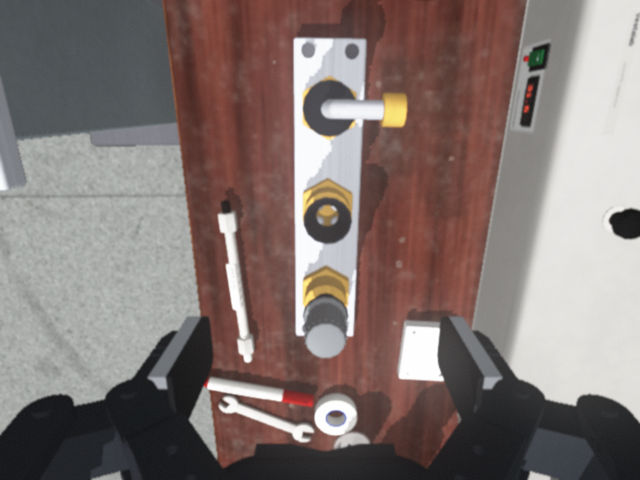

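The open black ring sits at about (327,218) in the wrist view, with the elbow above it and the capped fitting below it. I'll fit the ring.

Run:
```python
from h import *
import pickle
im=cv2.imread("pics/w1.png");o=pickle.load(open("pics/w1.pkl","rb"))
m=(im.max(2)<60).astype(np.uint8)*255
def fit(m,box):
    x0,y0,x1,y1=box
    c,_=cv2.findContours(m[y0:y1,x0:x1].copy(),cv2.RETR_EXTERNAL,cv2.CHAIN_APPROX_NONE)
    c=max(c,key=cv2.contourArea);e=cv2.fitEllipse(cv2.convexHull(c));return (e[0][0]+x0,e[0][1]+y0),e[1]
for b in((300,188,356,250),(300,70,350,140)):
    p,s=fit(m,b);print(p,s,ray("wrist",p,70,o).round(1))
for p in((331,38),(326,335)):print(ray("wrist",p,15,o).round(1))
```

```text
(341.7471733093262, 229.61155319213867) (7.297240734100342, 11.445211410522461) [ 467.9 -179.7   70. ]Traceback (most recent call last):
  File "<stdin>", line 10, in <module>
  File "<stdin>", line 8, in fit
ValueError: max() iterable argument is empty
```

Run:
```python
from h import *
import pickle
im=cv2.imread("pics/w1.png");o=pickle.load(open("pics/w1.pkl","rb"))
print(im[219,300:356:2].tolist());print(im[192:248:2,327].tolist())
f=im.astype(int)
m=((f.max(2)<100)&(f.max(2)-f.min(2)<25)).astype(np.uint8)*255
for b in((300,188,356,250),(300,70,358,140)):
    x0,y0,x1,y1=b
    c,_=cv2.findContours(m[y0:y1,x0:x1].copy(),cv2.RETR_EXTERNAL,cv2.CHAIN_APPROX_NONE)
    c=max(c,key=cv2.contourArea);e=cv2.fitEllipse(cv2.convexHull(c));p=(e[0][0]+x0,e[0][1]+y0)
    print(p,e[1],ray("wrist",p,70,o).round(1),cv2.boundingRect(c))
```

```text
[[253, 251, 250], [220, 236, 242], [82, 96, 107], [63, 61, 63], [65, 62, 66], [64, 63, 65], [65, 62, 66], [64, 62, 64], [82, 83, 87], [161, 157, 157], [169, 161, 161], [146, 146, 153], [89, 122, 143], [76, 115, 142], [76, 115, 139], [92, 118, 136], [141, 141, 144], [167, 161, 159], [145, 143, 145], [69, 73, 76], [59, 58, 62], [61, 60, 63], [61, 61, 63], [61, 57, 61], [61, 60, 62], [77, 78, 82], [183, 177, 177], [207, 201, 198]]
[[92, 153, 186], [98, 167, 203], [93, 149, 181], [79, 87, 97], [72, 69, 71], [70, 68, 71], [76, 92, 107], [96, 158, 191], [98, 164, 199], [95, 162, 199], [95, 162, 199], [96, 162, 199], [81, 128, 157], [77, 115, 139], [74, 113, 139], [77, 116, 140], [73, 108, 132], [64, 76, 88], [63, 63, 65], [63, 62, 66], [61, 61, 62], [62, 60, 63], [60, 59, 62], [63, 62, 65], [64, 61, 63], [82, 79, 81], [175, 167, 166], [209, 202, 200]]
(327.35268783569336, 220.18601608276367) (44.54645919799805, 45.727840423583984) [ 456.3 -171.7   70. ] (5, 10, 46, 45)
(329.3204860687256, 107.61809539794922) (51.13857650756836, 54.547054290771484) [458.  -86.3  70. ] (4, 11, 50, 54)
```

move_arm(
  series=[
    [0.0425, 0.003, 0, 0, 0, 0, -1],
    [0.0425, 0.003, 0, 0, 0, 0, -1],
    [0.0425, 0.003, 0, 0, 0, 0, -1],
    [0.0425, 0.003, 0, 0, 0, 0, -1],
    [0.0425, 0.003, 0, 0, 0, 0, -1],
    [0.0425, 0.003, 0, 0, 0, 0, -1],
    [0.0425, 0.003, 0, 0, 0, 0, -1],
    [0.0405, 0.002, 0, 0, 0, 0, -1],
    [0, 0, 0, 0, 0, 0.08, -1],
    [0, 0, 0, 0, 0, 0.08, -1],
    [0, 0, 0, 0, 0, 0, -1],
    [0, 0, 0, 0, 0, 0, -1],
  ],
)

```text
time: 3.35
position: [478.0, 169.6, 218.3]
orientation: [0.762, 0.648, -0.0, -0.0]
wrist_force: [-0.1, -0.5, 0.6]
gripper_width: 85.4
gripper_force: 0.0
```

```bash
python3 look.py w2
```

```text
3.35 [478.  169.6 218.3] yaw 80.75 zaxis [-1.e-04 -1.e-04 -1.e+00] 85.41064107964225 [-0.1 -0.5  0.6] [ 0.27 -0.16  1.47 -0.    1.83  0.44]
```

View pics/w2.png

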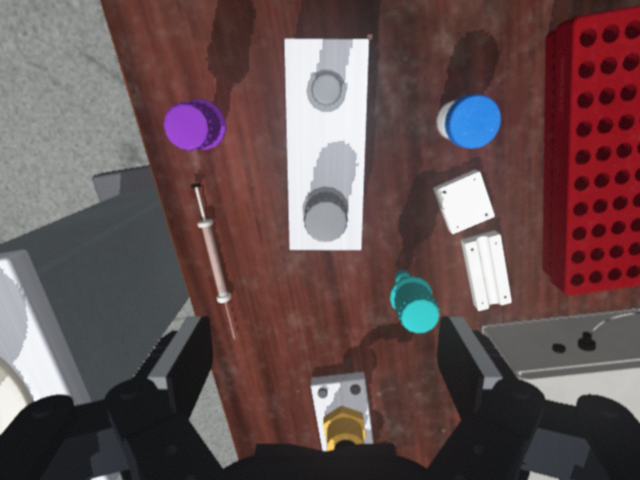

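The wide cap's top disc is at about (326,219), the slim cap is at (327,90), and the stand lines up with the tool.

Run:
```python
from h import *
import pickle
im=cv2.imread("pics/w2.png");o=pickle.load(open("pics/w2.pkl","rb"))
g=cv2.cvtColor(im,6)
print(g[190:252:2,326].tolist());print(g[216,296:362:2].tolist())
m=((g>140)&(g<175)).astype(np.uint8)*255
e=cv2.Canny(cv2.resize(g[175:260,290:365],None,fx=4,fy=4,interpolation=2),40,80)
for c in cv2.HoughCircles(cv2.resize(g[175:260,290:365],None,fx=4,fy=4,interpolation=2),cv2.HOUGH_GRADIENT,1,20,param1=80,param2=20,minRadius=75,maxRadius=115)[0][:4]:
    p=(290+c[0]/4,175+c[1]/4);w=ray("wrist",p,100,o)
    print(p,c[2]/4,w.round(1),(R.from_quat(o["orientation"]).inv().apply(w-o["position"])).round(1))
```

```text
[112, 96, 87, 89, 97, 99, 136, 162, 161, 160, 162, 161, 160, 162, 161, 160, 160, 162, 163, 164, 165, 165, 167, 168, 169, 175, 224, 241, 241, 237, 136]
[239, 241, 238, 229, 127, 145, 162, 162, 159, 162, 160, 162, 162, 161, 161, 162, 161, 161, 161, 160, 159, 160, 159, 156, 145, 110, 226, 239, 239, 240, 240, 242, 244]
(np.float32(325.625), np.float32(222.125)) 20.45 [479.3 172.8 100. ] [  3.4   0.7 118.3]
(np.float32(325.125), np.float32(208.875)) 22.85 [480.5 182.6 100. ] [ 13.2   0.4 118.3]
(np.float32(329.625), np.float32(212.375)) 25.3 [483.3 179.5 100. ] [ 10.7   3.6 118.3]
(np.float32(321.875), np.float32(217.875)) 26.375 [477.1 176.4 100. ] [  6.6  -2.  118.3]
```

move_arm(
  series=[
    [0.0034, 0.0007, 0.03, 0, 0, 0, -1],
    [0, 0, 0.03, 0, 0, 0, -1],
    [0, 0, 0.03, 0, 0, 0, -1],
    [0, 0, 0.02, 0, 0, 0, -1],
    [0, 0, 0.016, 0, 0, 0, -1],
    [0, 0, 0, 0, 0, 0, -1],
    [0, 0, 0, 0, 0, 0, 1],
    [0, 0, 0, 0, 0, 0, 1],
    [0, 0, 0, 0, 0, 0, 1],
    [0, 0, 0, 0, 0, 0, 1],
    [0, 0, 0, 0, 0, 0, 1],
    [0, 0, 0, 0, 0, 0, 1],
    [0, 0, 0, 0, 0, 0, 1],
    [0, 0, 0, 0, 0, 0, 1],
  ],
  newtons=60,
)

```text
time: 4.8
position: [479.2, 172.9, 92.4]
orientation: [0.762, 0.648, -0.0, -0.0]
wrist_force: [0.3, 0.5, 0.5]
gripper_width: -0.2
gripper_force: 0.0
```

```bash
python3 look.py w3; python3 -c "
from h import *
a=cv2.imread('pics/w3.png');b=arm.read_camera('side');b=cv2.resize(b[220:400,220:420],(533,480))
cv2.imwrite('pics/w3c.png',cv2.resize(np.hstack([a,b]),(800,327)))"
```

```text
4.8 [479.2 172.9  92.4] yaw 80.72 zaxis [-1.e-04 -0.e+00 -1.e+00] -0.23131469223649131 [0.3 0.5 0.5] [ 0.28 -0.14  1.68  0.    1.6   0.44]
```

View pics/w3c.png

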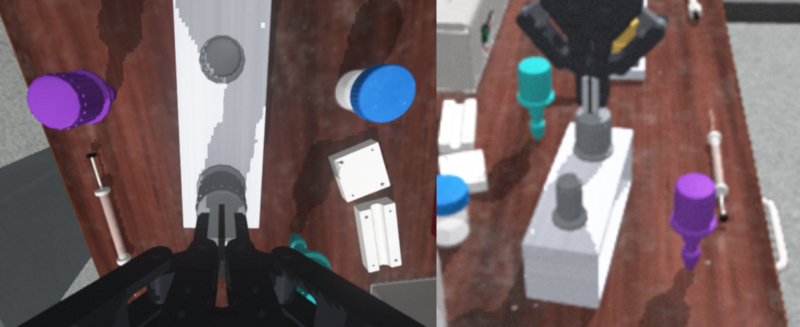

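The plug still hangs, but the fingers shut without holding it. I'll look closer and project the fingertip to see where it is.

Run:
```python
from h import *
import pickle
im=cv2.imread("pics/w3.png");o=pickle.load(open("pics/w3.pkl","rb"))
c=arm.calibration("wrist");T=np.linalg.inv(c["T_tool_cam"]);K=c["intrinsics"]
for p in((0,0,25),(0,0,6),(11,0,25),(-11,0,25),(0,0,0)):
    q=K@(T@np.array([*p,1]))[:3];print(p,(q[:2]/q[2]).round(1))
E=np.array(arm.calibration("side")["extrinsics"]);Ks=arm.calibration("side")["intrinsics"]
for p in((479.2,172.9,67.4),(479.2,172.9,100),(480,173,60)):
    q=Ks@(E@np.array([*p,1]))[:3];print("side",p,(q[:2]/q[2]).round(1))
s=arm.read_camera("side")
cv2.imwrite("pics/w3d.png",np.hstack([cv2.resize(im[220:420,250:410],(400,500),interpolation=2),cv2.resize(s[240:340,260:340],(400,500),interpolation=2)]))
```

```text
(0, 0, 25) [324.6 279.9]
(0, 0, 6) [324.5 297.1]
(11, 0, 25) [324.6 259.5]
(-11, 0, 25) [324.5 299.6]
(0, 0, 0) [324.5 303.3]
side (479.2, 172.9, 67.4) [306.1 298.6]
side (479.2, 172.9, 100) [305.9 282.3]
side (480, 173, 60) [305.7 302.2]
```

View pics/w3d.png

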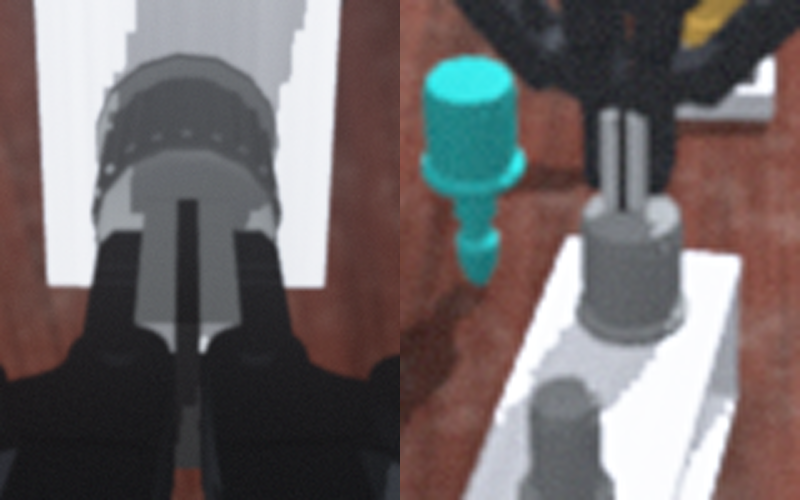

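The visible finger ends match where the fingers would enter the cap's top (z≈100), although the tips are reported at about 67. The pads seem to have passed into the cap with no force. I'll open, check the state, then close gradually and watch the width and force.

move_arm(
  series=[
    [0, 0, 0, 0, 0, 0, -1],
    [0, 0, 0, 0, 0, 0, -1],
    [0, 0, 0, 0, 0, 0, -1],
    [0, 0, 0, 0, 0, 0, -1],
    [0, 0, 0, 0, 0, 0, -1],
    [0, 0, 0, 0, 0, 0, -1],
    [0, 0, 0, 0, 0, 0, -1],
    [0, 0, 0, 0, 0, 0, -1],
  ],
)

```text
time: 5.75
position: [479.2, 172.9, 92.4]
orientation: [0.762, 0.648, -0.0, -0.0]
wrist_force: [0.4, 0.0, 0.1]
gripper_width: 85.5
gripper_force: 0.0
```

```bash
python3 look.py w4
python3 - <<'E'
from h import *
im=cv2.imread("pics/w4.png");s=arm.read_camera("side")
cv2.imwrite("pics/w4d.png",np.hstack([cv2.resize(im[180:480,200:440],(400,500),interpolation=2),cv2.resize(s[240:340,260:340],(400,500),interpolation=2)]))
E
```

```text
5.75 [479.2 172.9  92.4] yaw 80.72 zaxis [-0. -0. -1.] 85.48734144144805 [0.4 0.  0.1] [ 0.28 -0.14  1.68 -0.    1.6   0.44]
```

View pics/w4d.png

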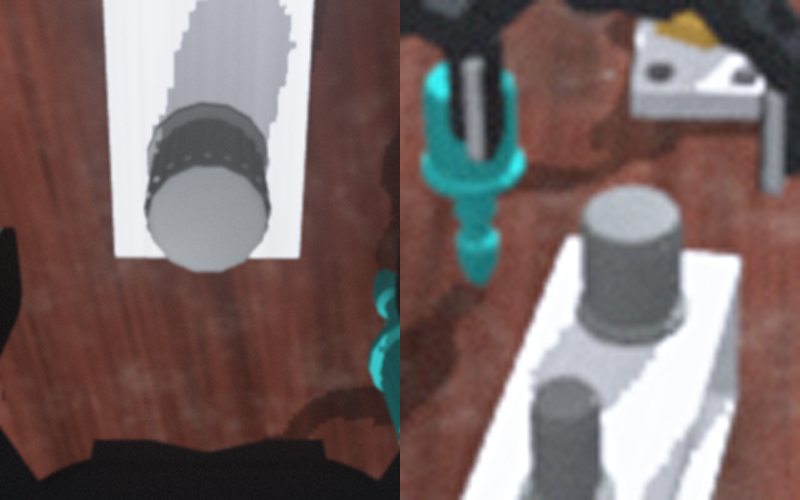

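Run:
```python
from h import *
import pickle
o=pickle.load(open("pics/w4.pkl","rb"));Rm=R.from_quat(o["orientation"])
w=ray("wrist",(324.8,310),100,o);print("cap tool",Rm.inv().apply(w-o["position"]).round(1))
E=np.array(arm.calibration("side")["extrinsics"]);Ks=arm.calibration("side")["intrinsics"]
pr=lambda p:(lambda q:(q[:2]/q[2]).round(1))(Ks@(E@np.array([*p,1]))[:3])
for y in(-45,45):
  for z in(25,12,0,-12,-25):print("tip",y,z,pr(o["position"]+Rm.apply([0,y,z])))
print("cap top centre",pr([479.5,173,100]),"edge far/near",pr([479.5,157,100]),pr([479.5,189,100]),"flange",pr([479.5,173,60]))
# two-view triangulation of cap top
s=(260+632/5,240+212/5)
Es=np.linalg.inv(E);d=Es[:3,:3]@np.linalg.solve(Ks,[*s,1]);oc=Es[:3,3]
T=np.eye(4);T[:3,:3]=Rm.as_matrix();T[:3,3]=o["position"];M=T@arm.calibration("wrist")["T_tool_cam"]
d2=M[:3,:3]@np.linalg.solve(arm.calibration("wrist")["intrinsics"],[324.8,310,1]);o2=M[:3,3]
t=np.linalg.lstsq(np.c_[d,-d2],o2-oc,rcond=None)[0];print((oc+t[0]*d).round(1),(o2+t[1]*d2).round(1))
```

```text
cap tool [ 0.8  0.1 -7.6]
tip -45 25 [333.4 301.9]
tip -45 12 [333.5 295.5]
tip -45 0 [333.7 289.4]
tip -45 -12 [333.9 283.3]
tip -45 -25 [334.1 276.5]
tip 45 25 [279.4 295.4]
tip 45 12 [279.1 289. ]
tip 45 0 [278.8 283.1]
tip 45 -12 [278.5 277. ]
tip 45 -25 [278.2 270.3]
cap top centre [305.8 282.4] edge far/near [306.2 276.6] [305.3 288.4] flange [306.  302.2]
[358.6 214.  132.1] [482.4 191.6 133.3]
```

Both views put the cap where I expected (side (306,282), as projected). The visible fingertips, though, are about 22 mm behind the reported TCP when open, and about 9 mm behind it when shut. That is roughly 34 mm shorter than stated, so the fingers closed just above the cap. I'll go 34 mm lower and grip again.

move_arm(
  series=[
    [0.0005, 0, 0.012, 0, 0, 0, -1],
    [0, 0, 0.012, 0, 0, 0, -1],
    [0, 0, 0.01, 0, 0, 0, -1],
    [0, 0, 0, 0, 0, 0, -1],
    [0, 0, 0, 0, 0, 0, 1],
    [0, 0, 0, 0, 0, 0, 1],
    [0, 0, 0, 0, 0, 0, 1],
    [0, 0, 0, 0, 0, 0, 1],
    [0, 0, 0, 0, 0, 0, 1],
    [0, 0, 0, 0, 0, 0, 1],
    [0, 0, 0, 0, 0, 0, 1],
    [0, 0, 0, 0, 0, 0, 1],
  ],
  newtons=50,
)

```text
time: 7.05
position: [479.8, 173.6, 59.2]
orientation: [0.762, 0.648, 0.001, 0.0]
wrist_force: [-0.6, 1.0, 5.3]
gripper_width: 30.6
gripper_force: 50.0
```

Gripped at 30.6 mm wide. Now lift straight out.

move_arm(
  series=[
    [0, 0, -0.01, 0, 0, 0, 1],
    [0, 0, -0.02, 0, 0, 0, 1],
    [0, 0, -0.025, 0, 0, 0, 1],
    [0, 0, -0.025, 0, 0, 0, 1],
    [0, 0, -0.025, 0, 0, 0, 1],
    [0, 0, -0.025, 0, 0, 0, 1],
    [0, 0, 0, 0, 0, 0, 1],
    [0, 0, 0, 0, 0, 0, 1],
  ],
)

```text
time: 7.85
position: [479.3, 173.4, 188.1]
orientation: [0.762, 0.648, -0.0, -0.0]
wrist_force: [-0.1, -0.4, -1.4]
gripper_width: 30.5
gripper_force: 51.0
```

```bash
python3 look.py w5
python3 - <<'E'
from h import *
im=cv2.imread("pics/w5.png");s=arm.read_camera("side");
cv2.imwrite("pics/w5d.png",np.hstack([cv2.resize(im[180:480,200:440],(400,500),interpolation=2),cv2.resize(s[190:340,245:365],(400,500),interpolation=2)]))
E
```

```text
7.85 [479.3 173.4 188.1] yaw 80.72 zaxis [-0.  0. -1.] 30.52629155166547 [-0.1 -0.4 -1.4] [ 0.28 -0.16  1.53  0.    1.77  0.44]
```

View pics/w5d.png

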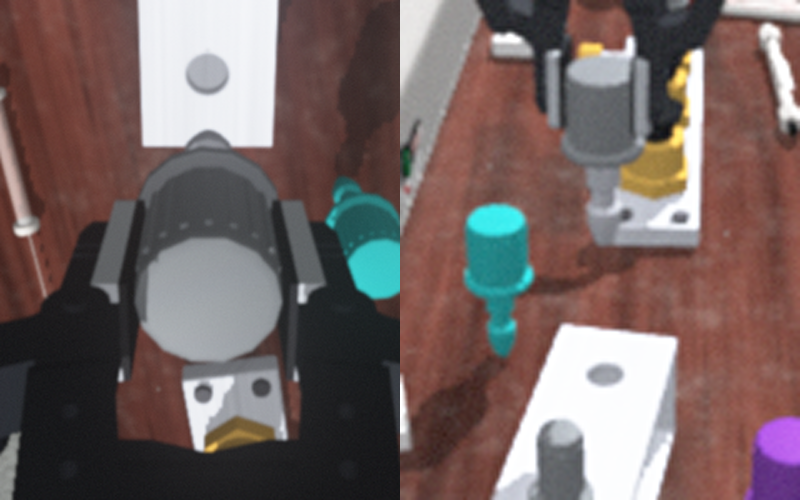

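The plug is held upright at (208,300) in the left crop, and the slim plug is still in the stand. Carry it to the port.

move_arm(
  series=[
    [-0.02, 0.0033, 0, 0, 0, 0, 1],
    [-0.035, 0.0033, 0, 0, 0, 0, 1],
    [-0.04, 0.0033, 0, 0, 0, 0, 1],
    [-0.04, 0.0033, 0, 0, 0, 0, 1],
    [-0.04, 0.0033, 0, 0, 0, 0, 1],
    [-0.04, 0.0033, 0, 0, 0, 0, 1],
    [-0.04, 0.0033, 0, 0, 0, 0, 1],
    [-0.04, 0.0033, 0, 0, 0, 0, 1],
    [-0.03, 0.0033, 0, 0, 0, 0, 1],
    [-0.0196, 0.0033, 0, 0, 0, 0, 1],
    [0, 0, 0, 0, 0, 0, 1],
    [0, 0, 0, 0, 0, 0, 1],
  ],
)

```text
time: 9.15
position: [455.7, -171.8, 186.8]
orientation: [0.762, 0.647, -0.0, -0.001]
wrist_force: [-0.3, 0.6, -1.0]
gripper_width: 30.4
gripper_force: 51.0
```

move_arm(
  series=[
    [0, 0.0006, 0.02, 0, 0, 0, 1],
    [0, 0, 0.02, 0, 0, 0, 1],
    [0, 0, 0.02, 0, 0, 0, 1],
    [0, 0, 0.012, 0, 0, 0, 1],
    [0, 0, 0.01, 0, 0, 0, 1],
    [0, 0, 0.01, 0, 0, 0, 1],
    [0, 0, 0, 0, 0, 0, 1],
    [0, 0, 0, 0, 0, 0, 1],
  ],
)

```text
time: 9.95
position: [457.1, -172.1, 96.8]
orientation: [0.762, 0.648, 0.0, 0.0]
wrist_force: [-0.1, -0.2, -1.5]
gripper_width: 30.3
gripper_force: 51.0
```

move_arm(
  series=[
    [0, 0, 0.004, 0, 0, 0, 1],
    [0, 0, 0.004, 0, 0, 0, 1],
    [0, 0, 0.004, 0, 0, 0, 1],
    [0, 0, 0.003, 0, 0, 0, 1],
    [0, 0, 0.003, 0, 0, 0, 1],
    [0, 0, 0, 0, 0, 0, 1],
  ],
)

```text
time: 10.55
position: [456.9, -172.1, 78.0]
orientation: [0.762, 0.648, 0.0, 0.0]
wrist_force: [0.9, -0.3, 0.4]
gripper_width: 29.9
gripper_force: 51.2
```

move_arm(
  series=[
    [0, 0, 0.003, 0, 0, 0, 1],
    [0, 0, 0.003, 0, 0, 0, 1],
    [0, 0, 0.002, 0, 0, 0, 1],
    [0, 0, 0, 0, 0, 0, 1],
  ],
)

```text
time: 10.95
position: [456.5, -172.0, 69.5]
orientation: [0.762, 0.648, -0.0, -0.0]
wrist_force: [-0.5, 1.2, -1.6]
gripper_width: 30.3
gripper_force: 51.0
```

move_arm(
  series=[
    [0, 0, 0.002, 0, 0, 0, 1],
    [0, 0, 0.002, 0, 0, 0, 1],
    [0, 0, 0, 0, 0, 0, 1],
  ],
)

```text
time: 11.25
position: [456.8, -172.1, 69.1]
orientation: [0.762, 0.648, 0.0, 0.0]
wrist_force: [-7.8, 3.9, 15.1]
gripper_width: 30.5
gripper_force: 52.6
```

The plug is stopped at the home height with about 15 N. Relax, release and back off.

move_arm(
  series=[
    [0, 0, -0.003, 0, 0, 0, 1],
    [0, 0, 0, 0, 0, 0, -1],
    [0, 0, 0, 0, 0, 0, -1],
    [0, 0, 0, 0, 0, 0, -1],
    [0, 0, 0, 0, 0, 0, -1],
    [0, 0, 0, 0, 0, 0, -1],
    [0, 0, -0.02, 0, 0, 0, -1],
    [0, 0, -0.04, 0, 0, 0, -1],
    [0, 0, -0.04, 0, 0, 0, -1],
    [0, 0, -0.04, 0, 0, 0, -1],
    [0, 0, -0.01, 0, 0, 0, -1],
    [0, 0, 0, 0, 0, 0, -1],
    [0, 0, 0, 0, 0, 0, -1],
  ],
)

```text
time: 12.55
position: [456.6, -172.0, 217.8]
orientation: [0.762, 0.648, -0.0, -0.001]
wrist_force: [-0.6, 0.5, 0.2]
gripper_width: 85.3
gripper_force: 0.0
```

```bash
python3 look.py w6
python3 - <<'E'
from h import *
im=cv2.imread("pics/w6.png");s=arm.read_camera("side");
cv2.imwrite("pics/w6d.png",np.hstack([cv2.resize(im[0:400,220:440],(320,582),interpolation=2),cv2.resize(s[150:270,280:360],(400,582),interpolation=2)]))
E
```

```text
12.55 [ 456.6 -172.   217.8] yaw 80.72 zaxis [-1.8e-03  8.0e-04 -1.0e+00] 85.30952610706525 [-0.6  0.5  0.2] [-0.43 -0.21  1.52 -0.    1.83 -0.27]
```

View pics/w6d.png

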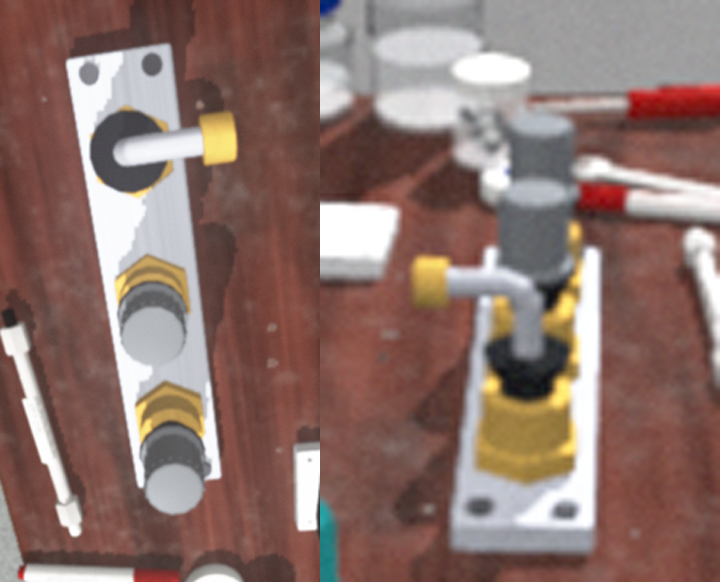

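In the final view the middle fitting is closed by the grey cap, upright. Its flange sits on the collar (side crop (538,270)) like its neighbour's, and the gripper is clear. Handing in.

```bash
python3 -c "
from h import *
E=np.array(arm.calibration('side')['extrinsics']);K=arm.calibration('side')['intrinsics']
for z in(110,130):
    q=K@(E@np.array([456.5,-172,z,1]))[:3];print(z,q[:2]/q[2],'seen (323.4,190.2)')
print(arm.job_done())"
```

```text
110 [322.74880332 189.18737928] seen (323.4,190.2)
130 [322.84231421 180.97733344] seen (323.4,190.2)
the job is handed in; nothing more can be done
None
```

The thick plug is fully home in the open middle fitting and released, the slim plug still hangs in the stand, and the job was handed in at about 12.6 s; no verdict was shown.

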